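Load a keyed mixing pot into a bench mixer by feel

TASK

Load the mixing pot with the notched foot into the drive cup of the bench mixer: set it gently in the cup and, as nobody knows where the drive dogs stopped, turn it under light pressure until its notches find the dogs and it drops fully home, upright. Then slide the locking bolt all the way in over the pot's foot and let go. Handle the pot gently, without forcing it down, and leave the other things standing where they are.

Things in the scene. Friction and masses are not known exactly. Their poses are not given: they have to be found in the camera images.
- pot: White mixing pot, 85 mm tall, 150-310 g. Foot: disc 64 mm across, 22 mm thick, with 3 notches through its full thickness, 12 mm wide, from the rim in to 23 mm from the axis. Seen from above they lie counter-clockwise at 0, 110, 230 degrees from the pot's +x: only one orientation in a full turn fits. Origin: centre of the underside, z up. May stand in either of two places, the plain pot in the other.
- pot_cap (a point): Good grip point on the notched pot's axis, 67 mm above its underside, in the smooth round cap (39 mm across, from 52 to 85 mm above the underside). Below the cap the body is 44 mm across down to the foot's top at 22 mm. Axes as the pot's.
- mixer: Fixed low bench mixer. Origin on the table under the drive cup's axis, z up, yaw within 20 degrees of the table's. White housing from x = -85 to 105 mm and y = -170 to 60 mm, top at z = 56 mm. The drive plate in the cup is braked at an unknown angle: the pot fits with its +x turned from the mixer's +x by some angle from -46 to +46 degrees, new each time; no pose tells it (the dogs are visible from above).
- cup_rim (a point): Centre of the drive cup's mouth, 78 mm above the table. Bore 67 mm across, wall 7.5 mm. At a wrong angle the pot enters 6 mm and rests on the dogs, underside 72 mm above the table; pressing does not help. When the notches meet the dogs (play about 4 degrees either way) it can drop 12 mm. Contact is rigid: approach at about 10 mm/s and keep pot against mixer gentle, below 30 N.
- cup_floor (a point): Centre of the cup's floor, 60 mm above the table: here the underside of a pot that is fully home rests. Three steel dogs rise from the floor, 8 mm wide, 12 mm high (tops 72 mm above the table), from the wall in to 25 mm from the axis, in the same uneven pattern as the pot's notches. The point's axes are the mixer's, not the dogs'.
- bolt (a joint): Locking bolt: 0 = withdrawn, 0.022 m = fully in; it starts at 0 to 0.004. Slides along the mixer's +y towards the cup with about 2.5 N of friction and a little damping; stays where it is left. Its steel tongue (24 mm wide, 84 to 90 mm above the table) ends up over the top of the pot's foot (82 mm above the table when home); a pot that is not home blocks it.
- bolt_knob (a point): Top centre of the bolt's upright knob, 135 mm above the table: a round post 12 mm across from 90 mm up, with a black cap 16 mm across from 119 to 135 mm. It stands on the mixer's -y side, 115 mm from the cup axis when withdrawn, 93 mm when fully in. Axes as the mixer's. Pinch it, or push it from its outer side at 95 to 130 mm above the table.
- plain_pot: Bystander: a pot like the other, 85 mm tall, but its 64 mm foot is plain, without notches; does not fit. Origin: centre of the underside.
- amber_bottle: Bystander: amber bottle, 54 mm across, 115 mm tall. Origin: centre of the underside.
- clear_jar: Bystander: clear glass jar, 72 mm across, 100 mm tall. Origin: centre of the underside.
- vial: Bystander: small amber vial, 28 mm across, 55 mm tall. Origin: centre of the underside.
- brass_weight: Bystander: brass weight, 30 mm across, 43 mm tall. Origin: centre of the underside.
- mortar: Bystander: white ceramic mortar bowl, 100 mm across, 55 mm tall. Origin: centre of the underside.

How it is judged:
By the outcome, as a careful person would: the job done as asked, in the order asked, and still so for the second after the job is handed in, with the robot touching nothing.
It also fails if it takes over 72 s, if anything falls off the work surface, if the arm or the gripper's body presses on something with over 40 N, if the wrist force passes 120 N, or if a joint passes its speed limit or range.

ROBOT

A 6-joint arm with a two-finger parallel gripper is mounted at the origin on the work surface. World frame = base frame: x ahead of the robot, y to its left, z up, the work surface at z = 0. Lengths are in m, angles in rad, forces in N, time in s.
With the tool pointing down it reaches from about 0.35 to 0.975 m from the base axis. Payload 4.9 kg.
Tool frame: the origin (TCP) lies at the very end of the fingers, on their centre line; the grasp point (between the pads) lies 19 mm behind it; z points along the fingers, y is the line along which they close (so a half turn about z gives the same grasp; the last joint's range is limited). The gripper opens to 85 mm and grips with 20 to 120 N. Pads are 22 mm wide; open, the fingers measure 114 mm over their backs; the gripper's body (76 mm by 85 mm) begins 54 mm behind the grasp point. The pads swing forward as they close: fully open they stand 13 mm farther back than shut.
Start: joints at [1.146, 0.053, 1.613, -0, 1.476, -0.119], TCP at [0.188, 0.596, 0.198] pointing down, gripper open.
Joint ranges: [-3.01, 3.01], [-1.01, 2.22], [0.06, 2.58], [-1.02, 4.17], [0.09, 2.62], [-3.14, 3.14]. Speed limits (rad/s): [2.57, 2.57, 3.14, 3.14, 3.14, 3.14].

INTERFACE

Orientations are given as a rotation vector (axis times angle).
In Python, from station import ctrl gives the robot as it stands. The module is installed in compiled form; this text tells all that it offers.
- The arm moves only by the tool jog_arm, never from a script. Its argument "steps" is a list of rows, each an object with "delta_rot": the turn, a rotation vector about the tool's x, y, z in degrees, a list of three; "linear": the shift along the tool's x, y, z in m, a list of three; "grip": the finger opening in m, from 0 to 0.0854. In form: [{"delta_rot": [rx, ry, rz], "linear": [x, y, z], "grip": grip}, ...]. A call has 1 to 10 rows; each row shifts and turns the commanded pose from where the row before left it, along the tool's axes as they then stand; what a row does not reach is not made up. A row lasts 1/10 s, in which the tool goes at most 50 mm and 8.59 degrees, less where a joint would pass 70% of its speed; a pose out of reach is approached as far as the arm can. A call with a gripper value outside its range is refused whole. The fingers move at their own pace and stop on an object; "newtons" is the grip in N (left out, the last holds). Time passes only in rows, so rows that do not move let the fingers close. It gives the time, the measured TCP pose, the force, the opening and the grip force at its end, in the units of the state.
- ctrl.get_obs(): the state, without advancing time (a new reading comes with each control period).
- ctrl.get_image(name): name is "side" or "top" or "wrist"; returns (picture, depth): 420x560x3 uint8, red, green, blue; 420x560 float32, m along the optical axis (not along the pixel's ray), 0 where there is no reading.
- ctrl.camera_info(name): a dict with "camera_matrix" (3x3 intrinsics, pixels), "distortion" ([k1, k2, p1, p2, k3] as OpenCV has them; the pictures are not rectified), "R" (3x3) and "t" (3): a world point X has camera coordinates R X + t; the wrist camera has in their place "T_tool_cam" (4x4, takes a point from camera to tool coordinates, whose origin is the TCP and whose axes are the flange's). Camera axes: x right, y down, z forward; pixel columns grow to the right and rows downward; lengths in m; the calibration is good to about 2 mm. A picture is of the moment at which its call begins: read the wrist's pose just before it. camera_info takes no time and is no camera call.
- ctrl.finish_job(): hands the job in; it is judged then, once.
The state is a dict: "t": time; "q": joint angles; "dq": joint speeds; "effort": joint torques, N m; "tool_pos": TCP position; "tool_rot": TCP orientation; "contact_force": force on the tool from outside, world axes, zero at the start; "wrist_torque": the same for the moment, N m; "opening": finger opening in m; "grip_force": force on a finger pad.
Only numpy, scipy, OpenCV 4.12 (cv2) and the standard library are available. Lean on these libraries where they do the work, as an engineer would, in place of code of your own. Each camera call takes 0.05 s, during which the arm holds its last target. There are 200 camera calls.

## Working session

There is one attempt and no reset: what is moved stays moved. The work goes in short steps, Python scripts to look and compute and a tool call to move; the robot and the scene stay as the last step left them, time stands still between calls to the robot, and variables do not carry over. Pictures are saved under pics/ and viewed, at most 10 in all, crops included, and the job is handed in when it is done.

Besides the shell and the picture viewer there is one more tool, called after "Request:" as a command line: name --argument value ..., lists and objects as JSON in quotes. jog_arm: Moves the arm, as the interface text tells. Its arguments: {"type":"object","properties":{"steps":{"type":"array"},"newtons":{"type":"number"}},"required":["steps"]}

```bash
mkdir -p pics; cat > h.py <<'E'
import numpy as np, cv2
from station import ctrl
from scipy.spatial.transform import Rotation as Ro
def pose(o):
    T=np.eye(4);T[:3,:3]=Ro.from_rotvec(o["tool_rot"]).as_matrix();T[:3,3]=o["tool_pos"];return T
def cam(name,o=None):
    c=ctrl.camera_info(name);K=np.array(c["camera_matrix"]);d=np.array(c["distortion"])
    if "T_tool_cam" in c: M=pose(o or ctrl.get_obs())@np.array(c["T_tool_cam"])
    else:
        M=np.eye(4);R=np.array(c["R"]);M[:3,:3]=R.T;M[:3,3]=-R.T@np.array(c["t"])
    return K,d,M
def onplane(C,px,z):
    K,d,M=C
    p=cv2.undistortPoints(np.array(px,float).reshape(-1,1,2),K,d).reshape(-1,2)
    r=np.c_[p,np.ones(len(p))]@M[:3,:3].T
    s=(z-M[2,3])/r[:,2]
    return M[:3,3]+r*s[:,None]
def proj(C,X):
    K,d,M=C;W=np.linalg.inv(M)
    return cv2.projectPoints(np.array(X,float).reshape(-1,3),cv2.Rodrigues(W[:3,:3])[0],W[:3,3],K,d)[0].reshape(-1,2)
def cloud(C,D):
    K,d,M=C;h,w=D.shape
    u,v=np.meshgrid(np.arange(w),np.arange(h))
    p=cv2.undistortPoints(np.stack([u,v],-1).reshape(-1,1,2).astype(float),K,d).reshape(h,w,2)
    P=np.dstack([p*D[...,None],D])@M[:3,:3].T+M[:3,3]
    P[D==0]=np.nan
    return P
def snap(name,tag):
    o=ctrl.get_obs();C=cam(name,o);I,D=ctrl.get_image(name)
    cv2.imwrite(f"pics/{tag}.png",I[...,::-1]);np.savez(f"pics/{tag}.npz",I=I,D=D,M=C[2])
    return o,C,I,D
E
python3 - <<'E'
from h import *
o=ctrl.get_obs();print(o)
for n in("top","side","wrist"):
    o,C,I,D=snap(n,n+"0");print(n,C[2].round(3).tolist(),C[0].round(0).tolist())
E
```

```text
{'t': 0.0, 'q': array([ 1.14601876e+00,  5.33588039e-02,  1.61430521e+00, -1.44153670e-05,
        1.47598740e+00, -1.18995643e-01]), 'dq': array([-1.67403403e-03,  4.61287255e-04,  1.65172752e-03,  5.93569726e-04,
       -3.40484173e-05,  1.63622291e-03]), 'effort': array([ 2.08159960e-03, -3.93669748e+01, -3.70186400e+01,  1.92535563e-04,
        7.14686859e-03, -7.36853565e-06]), 'tool_pos': array([0.18786301, 0.59537108, 0.19675518]), 'tool_rot': array([-0.47836753, -3.10441177,  0.00312062]), 'contact_force': array([-0.07652103, -1.07716522,  0.52101236]), 'wrist_torque': array([ 0.01807066, -0.02572025,  0.00597281]), 'grip_force': 0.0, 'opening': 0.08534520802411268}
top [[0.013, -0.985, 0.173, 0.348], [-1.0, -0.013, -0.003, 0.106], [0.005, -0.173, -0.985, 1.287], [0.0, 0.0, 0.0, 1.0]] [[449.0, 0.0, 282.0], [0.0, 449.0, 206.0], [0.0, 0.0, 1.0]]
side [[-0.918, 0.229, -0.325, 0.953], [0.398, 0.516, -0.759, 0.957], [-0.006, -0.825, -0.565, 0.743], [0.0, 0.0, 0.0, 1.0]] [[457.0, 0.0, 271.0], [0.0, 457.0, 209.0], [0.0, 0.0, 1.0]]
wrist [[0.301, 0.901, 0.312, 0.106], [0.954, -0.284, -0.1, 0.622], [-0.002, 0.327, -0.945, 0.374], [0.0, 0.0, 0.0, 1.0]] [[304.0, 0.0, 276.0], [0.0, 304.0, 207.0], [0.0, 0.0, 1.0]]
```

View pics/top0.png

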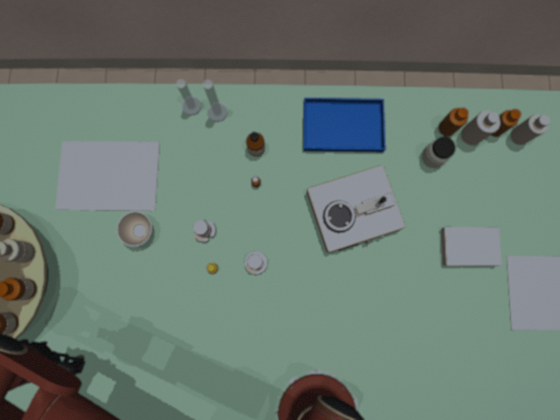

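View pics/side0.png

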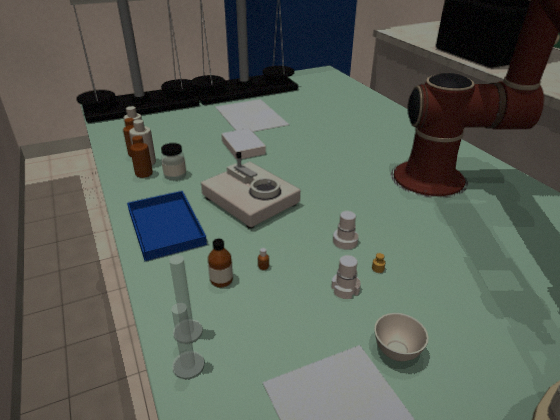

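The top view shows the mixer at about (355,208), its cup at (340,215) and the knob at (381,201). The pots stand at (203,230) and (256,263). Next I'll enlarge the pots and the cup and take depth measurements.

```bash
python3 - <<'E'
from h import *
def crop(I,c,r=28,s=266):
    return cv2.resize(I[c[1]-r:c[1]+r,c[0]-r:c[0]+r],(s,s),interpolation=cv2.INTER_CUBIC)
t=cv2.imread("pics/top0.png");s=cv2.imread("pics/side0.png")
a=np.hstack([crop(t,(203,230)),crop(t,(256,263)),crop(t,(340,215))]);b=np.hstack([crop(s,(346,277)),crop(s,(346,231)),crop(s,(264,187))])
cv2.imwrite("pics/c1.png",np.clip(np.vstack([a,b])*1.4,0,255).astype(np.uint8))
C=cam("top");D=np.load("pics/top0.npz")["D"];P=cloud(C,D)
for n,c in(("A",(203,230)),("B",(256,263))):
    Q=P[c[1]-22:c[1]+22,c[0]-22:c[0]+22].reshape(-1,3);
    for lo,hi in((.07,.1),(.015,.03)):
        q=Q[(Q[:,2]>lo)&(Q[:,2]<hi)];print(n,lo,len(q),np.median(q,0),q.min(0),q.max(0))
Q=P[150:260,295:415].reshape(-1,3)
q=Q[(Q[:,2]>.05)&(Q[:,2]<.062)]
r=cv2.minAreaRect((q[:,:2]*1000).astype(np.float32));print("house",r,cv2.boxPoints(r).tolist())
q=Q[(Q[:,2]>.071)&(Q[:,2]<.084)];print("rim",np.median(q,0),(q.min(0)+q.max(0))/2,q.max(0)-q.min(0))
q=Q[(Q[:,2]>.12)];print("knob",len(q),np.median(q,0),q[:,2].max())
print("px",onplane(C,[[340,215]],.078),onplane(C,[[381,201]],.135))
E
```

```text
A 0.07 168 [0.49702477 0.32167013 0.08359145] [0.47835943 0.30341973 0.07002849] [0.51433508 0.34126202 0.08906335]
A 0.015 137 [0.48558861 0.31065827 0.02099819] [0.46521276 0.29209044 0.01502073] [0.52876497 0.34926153 0.02884867]
B 0.07 167 [0.40773515 0.17326353 0.08419223] [0.3893567  0.1549204  0.07771922] [0.42649413 0.18985977 0.08985118]
B 0.015 183 [0.40329003 0.16805437 0.02118401] [0.37765263 0.14334895 0.01629775] [0.43949011 0.20256942 0.02921716]
house ((561.4031372070312, -106.02272033691406), (193.3688201904297, 230.70614624023438), 18.871135711669922) [[432.60577392578125, -28.141735076904297], [507.22552490234375, -246.4470672607422], [690.2005004882812, -183.90370178222656], [615.5807495117188, 34.40162658691406]]
rim [ 0.55997316 -0.09032267  0.07672298] [ 0.54767772 -0.11181052  0.07760877] [0.10480353 0.19077057 0.01248958]
knob 38 [ 0.57118494 -0.16384962  0.13406351] 0.1399201399262262
px [[ 0.53602393 -0.05767732  0.078     ]] [[ 0.56567547 -0.15810793  0.135     ]]
```

View pics/c1.png

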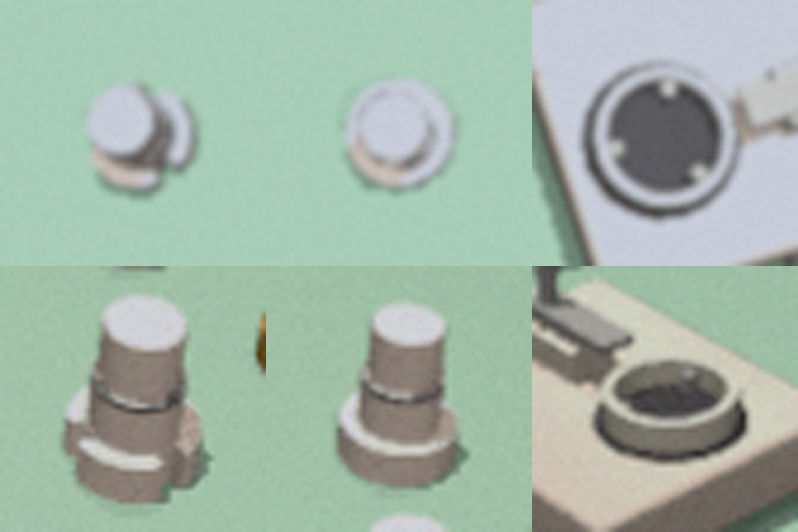

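Pot A at (203,230) shows notches in its foot, so it's the notched one, standing at about (0.497, 0.322). B is plain. The dogs appear in the cup at about (340.6,206), (330,218) and (347,223). I'll move the wrist camera above the cup first.

Request:
jog_arm --steps '[{"linear": [-0.031,-0.026,0]},{"linear": [-0.031,-0.026,0]},{"linear": [-0.031,-0.026,0]},{"linear": [-0.031,-0.026,0]},{"linear": [-0.031,-0.026,0]},{"linear": [-0.031,-0.026,0]},{"linear": [-0.031,-0.026,0]},{"linear": [-0.031,-0.026,0]},{"linear": [-0.031,-0.026,0]},{"linear": [-0.031,-0.026,0]}]'

```text
validation failed for argument at $.st...
```

Request:
jog_arm --steps '[{"linear": [-0.031,-0.026,0]},{"linear": [-0.031,-0.026,0]},{"linear": [-0.031,-0.026,0]},{"linear": [-0.031,-0.026,0]},{"linear": [-0.031,-0.026,0]},{"linear": [-0.031,-0.026,0]},{"linear": [-0.031,-0.026,0]},{"linear": [-0.031,-0.026,0]},{"linear": [-0.03,-0.026,0]},{"linear": [0,0,0]}]'

```text
validation failed for argument at $.st...
```

```bash
python3 - <<'E'
from h import *
o,C,I,D=snap("wrist","w1");print(o["t"],o["tool_pos"],o["contact_force"],Ro.from_rotvec(o["tool_rot"]).as_matrix().round(3).tolist())
print(proj(C,[.536,-.058,.078]),proj(C,[.566,-.158,.135]))
cv2.imwrite("pics/w1b.png",np.clip(I[...,::-1]*1.5,0,255).astype(np.uint8))
E
```

```text
0.15 [0.18794492 0.59550349 0.19703498] [-0.06645993 -0.02761824 -0.50798175] [[-0.954, 0.301, -0.001], [0.301, 0.954, -0.001], [0.0, -0.002, -1.0]]
[[-15.50315865 479.1885123 ]] [[-65.55573645 522.22500478]]
```

View pics/w1b.png

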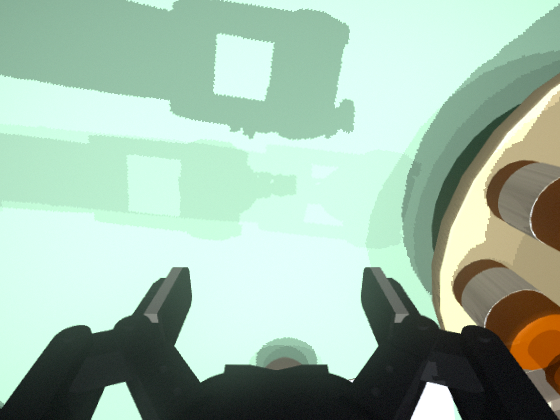

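The moves were refused because each row needs all three keys, so this picture is still from the start pose. The fingers appear at the bottom of the wrist view.

Request:
jog_arm --steps '[{"delta_rot": [0,0,0],"linear": [-0.031,-0.026,0],"grip": 0.085},{"delta_rot": [0,0,0],"linear": [-0.031,-0.026,0],"grip": 0.085},{"delta_rot": [0,0,0],"linear": [-0.031,-0.026,0],"grip": 0.085},{"delta_rot": [0,0,0],"linear": [-0.031,-0.026,0],"grip": 0.085},{"delta_rot": [0,0,0],"linear": [-0.031,-0.026,0],"grip": 0.085},{"delta_rot": [0,0,0],"linear": [-0.031,-0.026,0],"grip": 0.085},{"delta_rot": [0,0,0],"linear": [-0.031,-0.026,0],"grip": 0.085},{"delta_rot": [0,0,0],"linear": [-0.031,-0.026,0],"grip": 0.085},{"delta_rot": [0,0,0],"linear": [-0.031,-0.026,0],"grip": 0.085},{"delta_rot": [0,0,0],"linear": [-0.031,-0.026,0],"grip": 0.085}]'

```text
t: 1.2
tool_pos: [0.406, 0.2532, 0.1979]
tool_rot: [0.478, 3.105, 0.0]
contact_force: [0.7, 0.1, 0.7]
opening: 0.0849
grip_force: 0.0
```

Request:
jog_arm --steps '[{"delta_rot": [0,0,0],"linear": [-0.031,-0.026,0],"grip": 0.085},{"delta_rot": [0,0,0],"linear": [-0.031,-0.026,0],"grip": 0.085},{"delta_rot": [0,0,0],"linear": [-0.031,-0.026,0],"grip": 0.085},{"delta_rot": [0,0,0],"linear": [-0.031,-0.026,0],"grip": 0.085},{"delta_rot": [0,0,0],"linear": [-0.031,-0.026,0],"grip": 0.085},{"delta_rot": [0,0,0],"linear": [-0.031,-0.026,0],"grip": 0.085},{"delta_rot": [0,0,0],"linear": [-0.031,-0.026,0],"grip": 0.085},{"delta_rot": [0,0,0],"linear": [-0.031,-0.026,0],"grip": 0.085},{"delta_rot": [0,0,0],"linear": [-0.031,-0.026,0],"grip": 0.085},{"delta_rot": [0,0,0],"linear": [-0.031,-0.026,0],"grip": 0.085}]'

```text
t: 2.2
tool_pos: [0.6234, -0.0881, 0.1977]
tool_rot: [-0.479, -3.104, -0.0]
contact_force: [-0.1, -0.5, -0.0]
opening: 0.0849
grip_force: 0.0
```

Request:
jog_arm --steps '[{"delta_rot": [0,0,0],"linear": [0,0,0],"grip": 0.085},{"delta_rot": [0,0,0],"linear": [0,0,0],"grip": 0.085}]'

```text
t: 2.4
tool_pos: [0.6226, -0.087, 0.1973]
tool_rot: [-0.48, -3.103, -0.001]
contact_force: [-1.4, 0.4, -0.4]
opening: 0.0849
grip_force: 0.0
```

```bash
python3 - <<'E'
from h import *
o,C,I,D=snap("wrist","w2");print(o["t"],o["tool_pos"],o["dq"].round(3),Ro.from_rotvec(o["tool_rot"]).as_matrix().round(3).tolist())
print(proj(C,[.536,-.058,.078]),proj(C,[.566,-.158,.135]))
cv2.imwrite("pics/w2b.png",I[...,::-1])
E
```

```text
2.4 [ 0.62263664 -0.08699801  0.19727039] [ 0.029 -0.028  0.023  0.001  0.    -0.   ] [[-0.953, 0.302, -0.001], [0.302, 0.953, 0.001], [0.002, 0.0, -1.0]]
[[277.10295052  97.1493235 ]] [[170.67602015 173.3199888 ]]
```

View pics/w2b.png

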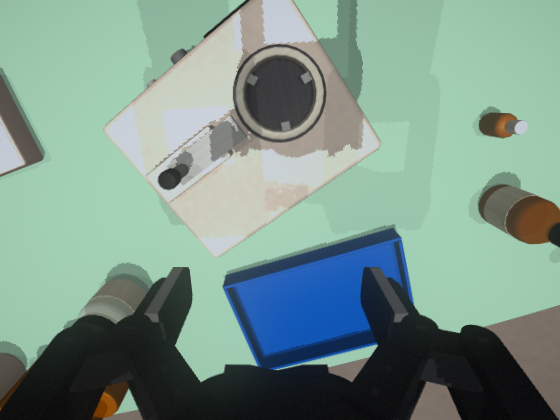

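The wrist view shows the cup at (279,92), the dogs at about (253,79), (306,77) and (285,126), and the knob at (169,178).

```bash
cat > cup.py <<'E'
from h import *
z=np.load("pics/w2.npz");I,D=z["I"],z["D"];C=list(cam("wrist"));C[2]=z["M"]
g=cv2.cvtColor(I,cv2.COLOR_RGB2GRAY)
P=cloud(C,D)
# rim from depth: pixels at z 73..81 near cup
m=(np.abs(P[...,2]-.078)<.004);m[:, :225]=0;m[:,335:]=0;m[150:]=0;m[:40]=0
m=cv2.morphologyEx(m.astype(np.uint8),cv2.MORPH_OPEN,np.ones((3,3)))
cs,_=cv2.findContours(m,cv2.RETR_CCOMP,cv2.CHAIN_APPROX_NONE)
for c in cs:
    if len(c)<60: continue
    X=onplane(C,c.reshape(-1,2),.078)[:,:2]
    A=np.c_[2*X,np.ones(len(X))];s=np.linalg.lstsq(A,(X**2).sum(1),rcond=None)[0]
    print("circle",s[:2],np.sqrt(s[2]+s[:2]@s[:2]),len(c))
# knob
mk=(P[...,2]>.125)&(P[...,2]<.145);mk[:,:150]=0;mk[:,190:]=0;mk[210:]=0;mk[:150]=0
v,u=np.nonzero(mk);print("knob",len(u),u.mean(),v.mean(),P[mk].mean(0),onplane(C,[[u.mean(),v.mean()]],.135))
yy,xx=np.mgrid[:420,:560]
bore=(np.hypot(xx-280,yy-93)<36)
d=(bore&(g>np.median(g[bore])+35)).astype(np.uint8)
n,l,st,ce=cv2.connectedComponentsWithStats(d)
for i in range(1,n):
    if st[i,4]>8: print(st[i],ce[i],onplane(C,[ce[i]],.072)[0],np.nanmedian(P[l==i],0))
E
python3 cup.py
```

```text
circle [ 0.53465048 -0.05553819] 0.04017730607271553 260
circle [ 0.53454844 -0.05566058] 0.03335462144960133 215
knob 365 168.2931506849315 179.36438356164385 [ 0.57008224 -0.16210035  0.13451154] [[ 0.57001431 -0.16191533  0.135     ]]
[301  71  11  13  82] [305.93902439  77.12195122] [ 0.5270808  -0.02713715  0.072     ] [ 0.52718739 -0.02721579  0.0731279 ]
[248  75  10  10  62] [252.01612903  79.27419355] [ 0.51375943 -0.07535278  0.072     ] [ 0.51397135 -0.07537964  0.07313086]
[281 121   9   8  59] [285.22033898 124.81355932] [ 0.56253691 -0.05813211  0.072     ] [ 0.56256778 -0.05812062  0.07313647]
```

The rim radii (33.4 and 40.2 mm) and the dog gaps (110, 119 and 131 degrees) match the given sizes. The cup is at (0.5346, -0.0556), the pot's +x must point to -5.6 degrees in the world, and the mixer yaw is 18.4 degrees. Next is a close look at the pot.

Request:
jog_arm --steps '[{"delta_rot": [0,0,0],"linear": [0.016,0.035,0],"grip": 0.085},{"delta_rot": [0,0,0],"linear": [0.016,0.035,0],"grip": 0.085},{"delta_rot": [0,0,0],"linear": [0.016,0.035,0],"grip": 0.085},{"delta_rot": [0,0,0],"linear": [0.016,0.035,0],"grip": 0.085},{"delta_rot": [0,0,0],"linear": [0.016,0.035,0],"grip": 0.085},{"delta_rot": [0,0,0],"linear": [0.016,0.035,0],"grip": 0.085},{"delta_rot": [0,0,0],"linear": [0.016,0.035,0],"grip": 0.085},{"delta_rot": [0,0,0],"linear": [0.016,0.035,0],"grip": 0.085},{"delta_rot": [0,0,0],"linear": [0.016,0.035,0],"grip": 0.085},{"delta_rot": [0,0,0],"linear": [0.016,0.035,0],"grip": 0.085}]'

```text
t: 3.45
tool_pos: [0.5737, 0.2981, 0.1984]
tool_rot: [0.475, 3.105, 0.001]
contact_force: [0.8, -0.2, -0.2]
opening: 0.0852
grip_force: 0.0
```

Request:
jog_arm --steps '[{"delta_rot": [0,0,0],"linear": [0,0,0],"grip": 0.085},{"delta_rot": [0,0,0],"linear": [0,0,0],"grip": 0.085}]'

```text
t: 3.65
tool_pos: [0.5742, 0.2968, 0.1981]
tool_rot: [-0.473, -3.106, 0.001]
contact_force: [0.7, 1.0, 1.1]
opening: 0.0851
grip_force: 0.0
```

```bash
python3 - <<'E'
from h import *
o,C,I,D=snap("wrist","w3");print(o["t"],o["tool_pos"])
c=proj(C,[.497,.322,.03])[0].astype(int);print(c)
P=cloud(C,D)
def circ(X):
    A=np.c_[2*X,np.ones(len(X))];s=np.linalg.lstsq(A,(X**2).sum(1),rcond=None)[0];return s[:2],np.sqrt(s[2]+s[:2]@s[:2])
near=np.hypot(P[...,0]-.497,P[...,1]-.322)<.05
for z0 in(.085,.022):
    m=(near&(np.abs(P[...,2]-z0)<.006)).astype(np.uint8)
    cs,_=cv2.findContours(m,cv2.RETR_EXTERNAL,cv2.CHAIN_APPROX_NONE)
    X=np.vstack([onplane(C,k.reshape(-1,2),z0)[:,:2] for k in cs if len(k)>15]);
    h=cv2.convexHull((X*1e4).astype(np.float32)).reshape(-1,2)/1e4
    print(z0,m.sum(),circ(h),np.nanmedian(P[...,2][m>0]))
x0,y0=max(c[0]-60,0),max(c[1]-60,0)
cv2.imwrite("pics/w3c.png",cv2.resize(I[y0:y0+120,x0:x0+120,::-1],(600,600),interpolation=cv2.INTER_CUBIC));print(x0,y0)
E
```

```text
3.65 [0.57420259 0.29679656 0.19810226]
[276 107]
0.085 1450 (array([0.49608669, 0.32327823]), np.float64(0.01912874541838997)) 0.08611399777511428
0.022 847 (array([0.49656079, 0.323405  ]), np.float64(0.03148350318857062)) 0.023215719609253616
216 47
```

View pics/w3c.png

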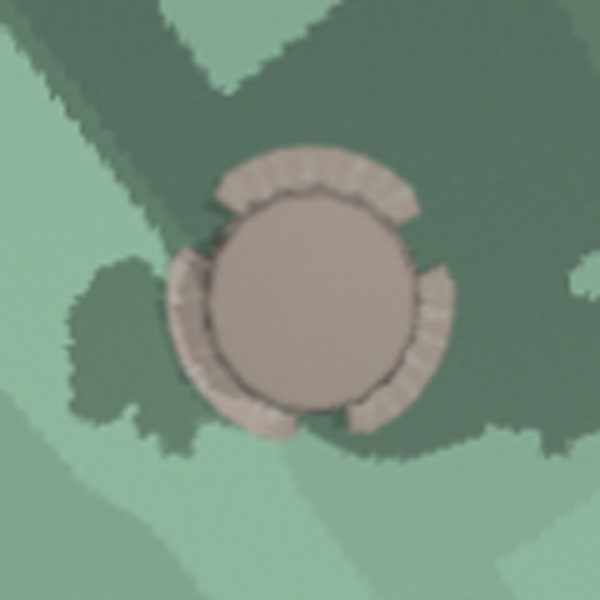

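The notched foot is seen from above, with its notches at crop (198,225), (430,240) and (325,425). I'll measure their angles on a ring.

```bash
python3 - <<'E'
from h import *
z=np.load("pics/w3.npz");I=z["I"].astype(float);C=list(cam("wrist"));C[2]=z["M"]
c=np.array([.4965,.3234]);a=np.radians(np.arange(0,360,.5))
px=proj(C,np.c_[c[0]+.029*np.cos(a),c[1]+.029*np.sin(a),np.full(len(a),.022)]).astype(np.float32)
s=cv2.remap((I[...,1]-I[...,0]).astype(np.float32),px[:,0],px[:,1],cv2.INTER_LINEAR).ravel()
n=s>8
e=np.flatnonzero(np.diff(n.astype(int)));print([(a[i+1]*57.2958).round(1).item() for i in e],[bool(n[i+1]) for i in e])
E
```

```text
[88.0, 110.5, 207.5, 229.5, 336.5] [True, False, True, False, True]
```

The notch centres come to about 348, 99 and 218.5 degrees, with the right gaps, so the pot's yaw is about -11.3 degrees and it needs turning about +5.7 degrees. Now I'll move over the pot, descend and grip.

Request:
jog_arm --steps '[{"delta_rot": [0,0,0],"linear": [0.028,0.001,0],"grip": 0.085},{"delta_rot": [0,0,0],"linear": [0.027,0.001,0],"grip": 0.085},{"delta_rot": [0,0,0],"linear": [0.027,0,0],"grip": 0.085},{"delta_rot": [0,0,0],"linear": [0,0,0.01],"grip": 0.085},{"delta_rot": [0,0,0],"linear": [0,0,0.02],"grip": 0.085},{"delta_rot": [0,0,0],"linear": [0,0,0.025],"grip": 0.085},{"delta_rot": [0,0,0],"linear": [0,0,0.025],"grip": 0.085},{"delta_rot": [0,0,0],"linear": [0,0,0.025],"grip": 0.085},{"delta_rot": [0,0,0],"linear": [0,0,0.025],"grip": 0.085},{"delta_rot": [0,0,0],"linear": [0,0,0.022],"grip": 0.085}]'

```text
t: 4.7
tool_pos: [0.4982, 0.3203, 0.0442]
tool_rot: [-0.481, -3.104, 0.002]
contact_force: [-0.2, 0.0, -0.1]
opening: 0.085
grip_force: 0.0
```

Request:
jog_arm --steps '[{"delta_rot": [0,0,0],"linear": [0,0,0],"grip": 0.06},{"delta_rot": [0,0,0],"linear": [0,0,0],"grip": 0.05},{"delta_rot": [0,0,0],"linear": [0,0,0],"grip": 0.045},{"delta_rot": [0,0,0],"linear": [0,0,0],"grip": 0.042},{"delta_rot": [0,0,0],"linear": [0,0,0],"grip": 0.039},{"delta_rot": [0,0,0],"linear": [0,0,0],"grip": 0.03},{"delta_rot": [0,0,0],"linear": [0,0,0],"grip": 0.03},{"delta_rot": [0,0,0],"linear": [0,0,0],"grip": 0.03}]' --newtons 25

```text
t: 5.5
tool_pos: [0.499, 0.3224, 0.0477]
tool_rot: [0.478, 3.103, 0.002]
contact_force: [-0.8, -0.8, 6.7]
opening: 0.0368
grip_force: 24.6
```

The wrist shows a slight upward force, as the finger tips probably bear on the 44 mm shoulder. I'll lift a little and check the hold.

Request:
jog_arm --steps '[{"delta_rot": [0,0,0],"linear": [0,0,-0.003],"grip": 0.03},{"delta_rot": [0,0,0],"linear": [0,0,-0.005],"grip": 0.03},{"delta_rot": [0,0,0],"linear": [0,0,-0.012],"grip": 0.03},{"delta_rot": [0,0,0],"linear": [0,0,-0.02],"grip": 0.03},{"delta_rot": [0,0,0],"linear": [0,0,-0.025],"grip": 0.03},{"delta_rot": [0,0,0],"linear": [0,0,-0.025],"grip": 0.03},{"delta_rot": [0,0,0],"linear": [0,0,-0.02],"grip": 0.03},{"delta_rot": [0,0,0],"linear": [0,0,-0.01],"grip": 0.03},{"delta_rot": [0,0,0],"linear": [0,0,0],"grip": 0.03},{"delta_rot": [0,0,0],"linear": [0,0,0],"grip": 0.03}]'

```text
t: 6.5
tool_pos: [0.4975, 0.3218, 0.1651]
tool_rot: [-0.478, -3.104, 0.001]
contact_force: [-0.6, -0.4, -2.7]
opening: 0.0366
grip_force: 25.4
```

```bash
python3 - <<'E'
from h import *
o,C,I,D=snap("side","s4");print(o["t"],o["tool_pos"],o["contact_force"],o["wrist_torque"],o["opening"],o["grip_force"])
o2,C2,I2,D2=snap("wrist","w4")
X=np.r_[o["tool_pos"]]-[0,0,.01];c=proj(C,X)[0].astype(int);print(c)
a=cv2.resize(I[max(c[1]-60,0):max(c[1]-60,0)+120,c[0]-50:c[0]+50,::-1],(333,400),interpolation=cv2.INTER_CUBIC)
b=cv2.resize(I2[160:420,100:460,::-1],(460,333));b=cv2.copyMakeBorder(b,0,67,0,0,cv2.BORDER_CONSTANT)
cv2.imwrite("pics/s4c.png",np.hstack([a,b]))
E
```

```text
6.5 [0.49754284 0.32175214 0.16514891] [-0.62707205 -0.3508233  -2.65094658] [-0.02158451  0.01308884 -0.04753364] 0.03658869207259983 25.357142686843872
[351 234]
```

View pics/s4c.png

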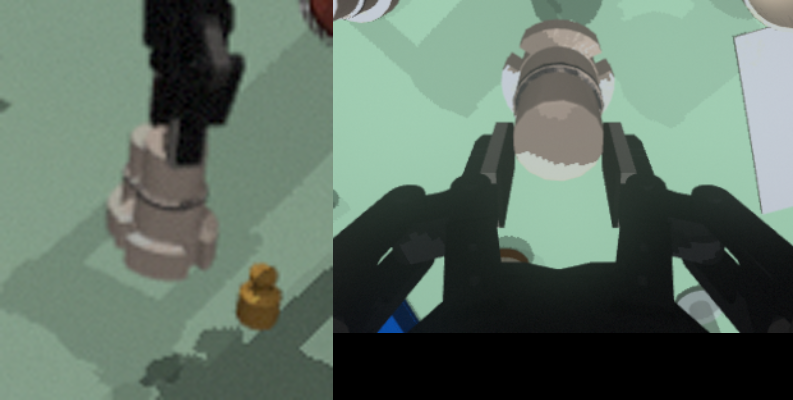

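The pot is in hand: its cap is at (558,140) in the wrist crop and the foot is below it. I'll check its offset and tilt from the depth.

```bash
python3 - <<'E'
from h import *
z=np.load("pics/w4.npz");C=list(cam("wrist"));C[2]=z["M"];P=cloud(C,z["D"]);I=z["I"].astype(int)
o=ctrl.get_obs();T=pose(o);t=T[:3,3];print(t)
S=P[160:320,230:350].reshape(-1,3)  # full px
Q=(S-t)@T[:3,:3]
Q=Q[np.isfinite(Q[:,0])&(np.abs(Q[:,1])<.05)&(np.abs(Q[:,0])<.06)]
h,e=np.histogram(Q[:,2],np.arange(-.08,.08,.004));print([(round(b,3),int(a)) for a,b in zip(h,e) if a>15])
zt=Q[Q[:,2]<-.015]; 
m=(Q[:,2]<-.026)&(np.abs(Q[:,1])<.0185);q=Q[m]
for _ in range(4):
    A=np.c_[q[:,:2],np.ones(len(q))];s=np.linalg.lstsq(A,q[:,2],rcond=None)[0];r=q[:,2]-A@s;q=q[np.abs(r)<.0025]
print("top plane",s,len(q),q.min(0),q.max(0),q.mean(0))
E
```

```text
[0.49707005 0.32151644 0.16408933]
[(np.float64(-0.08), 106), (np.float64(-0.076), 335), (np.float64(-0.072), 196), (np.float64(-0.068), 283), (np.float64(-0.064), 269), (np.float64(-0.06), 279), (np.float64(-0.056), 246), (np.float64(-0.052), 232), (np.float64(-0.048), 223), (np.float64(-0.044), 175), (np.float64(-0.04), 3704), (np.float64(-0.036), 220), (np.float64(-0.032), 188), (np.float64(-0.028), 178), (np.float64(-0.024), 160), (np.float64(-0.02), 161), (np.float64(-0.016), 146), (np.float64(-0.012), 136), (np.float64(-0.008), 632), (np.float64(-0.004), 97), (np.float64(0.0), 133), (np.float64(0.004), 112), (np.float64(0.008), 107), (np.float64(0.012), 105), (np.float64(0.016), 94), (np.float64(0.02), 421), (np.float64(0.024), 1296), (np.float64(0.028), 141), (np.float64(0.032), 128), (np.float64(0.036), 130), (np.float64(0.04), 99), (np.float64(0.044), 73)]
top plane [ 0.03122708  0.04317119 -0.03886362] 2162 [-0.01390489 -0.01831716 -0.04142476] [ 0.02253054  0.0184916  -0.03527613] [ 0.00739494  0.00536548 -0.03839973]
```

```bash
python3 - <<'E'
from h import *
z=np.load("pics/w4.npz");C=list(cam("wrist"));C[2]=z["M"];P=cloud(C,z["D"])
T=pose(ctrl.get_obs());t=T[:3,3]
Q=((P.reshape(-1,3)-t)@T[:3,:3]).reshape(P.shape)
for n,lo,hi,r in(("cap",-.043,-.034,.028),("foot",.019,.031,.045)):
    m=(Q[...,2]>lo)&(Q[...,2]<hi)&(np.hypot(Q[...,0],Q[...,1])<r)
    m=cv2.morphologyEx(m.astype(np.uint8),cv2.MORPH_OPEN,np.ones((5,5)))
    k,l,st,ce=cv2.connectedComponentsWithStats(m)
    print(n,st[1:,4],[x for x in ce[1:].round()])
    if n=="cap": m=(l==1+st[1:,4].argmax()).astype(np.uint8)
    q=Q[m>0]
    for _ in range(5):
        A=np.c_[q[:,:2],np.ones(len(q))];s=np.linalg.lstsq(A,q[:,2],rcond=None)[0];q=q[np.abs(q[:,2]-A@s)<.002]
    h=cv2.convexHull((q[:,:2]*1e4).astype(np.float32)).reshape(-1,2)/1e4
    if n=="foot": h=h[np.hypot(*(h-[.003,0]).T)>.028]
    A=np.c_[2*h,np.ones(len(h))];w=np.linalg.lstsq(A,(h**2).sum(1),rcond=None)[0]
    print("plane",s,len(q),"circle",w[:2],np.sqrt(w[2]+w[:2]@w[:2]),len(h))
E
```

```text
cap [3762] [array([276., 267.])]
plane [ 0.0057855   0.00207318 -0.03844185] 3630 circle [0.00336591 0.00021946] 0.019137182321414332 33
foot [1063  336  273] [array([277., 192.]), array([238., 222.]), array([313., 225.])]
plane [-0.00236486  0.00069978  0.0245515 ] 1486 circle [ 3.37539296e-03 -3.88906013e-05] 0.031784688314220724 26
```

The pot hangs upright, offset 3.4 mm along tool x, with its underside about 47 mm below the TCP. Now I'll turn it and carry it over the cup.

Request:
jog_arm --steps '[{"delta_rot": [0,0,-5.7],"linear": [0,0,0],"grip": 0.03},{"delta_rot": [0,0,0],"linear": [-0.006,-0.018,0],"grip": 0.03},{"delta_rot": [0,0,0],"linear": [-0.012,-0.037,0],"grip": 0.03},{"delta_rot": [0,0,0],"linear": [-0.012,-0.037,0],"grip": 0.03},{"delta_rot": [0,0,0],"linear": [-0.012,-0.037,0],"grip": 0.03},{"delta_rot": [0,0,0],"linear": [-0.012,-0.037,0],"grip": 0.03},{"delta_rot": [0,0,0],"linear": [-0.012,-0.037,0],"grip": 0.03},{"delta_rot": [0,0,0],"linear": [-0.012,-0.037,0],"grip": 0.03},{"delta_rot": [0,0,0],"linear": [-0.012,-0.037,0],"grip": 0.03},{"delta_rot": [0,0,0],"linear": [-0.012,-0.037,0],"grip": 0.03}]' --newtons 35

```text
t: 7.6
tool_pos: [0.5327, -0.0077, 0.1645]
tool_rot: [-0.323, -3.123, -0.0]
contact_force: [0.3, 0.2, -2.0]
opening: 0.0362
grip_force: 35.3
```

Request:
jog_arm --steps '[{"delta_rot": [0,0,0],"linear": [-0.009,-0.028,0],"grip": 0.03},{"delta_rot": [0,0,0],"linear": [-0.006,-0.02,0],"grip": 0.03},{"delta_rot": [0,0,0],"linear": [0,0,0],"grip": 0.03},{"delta_rot": [0,0,0],"linear": [0,0,0],"grip": 0.03},{"delta_rot": [0,0,0],"linear": [0,0,0],"grip": 0.03}]'

```text
t: 8.1
tool_pos: [0.5379, -0.0554, 0.1652]
tool_rot: [-0.322, -3.124, -0.001]
contact_force: [-0.4, 0.6, -1.4]
opening: 0.0358
grip_force: 35.4
```

```bash
cat > st.py <<'E'
from h import *
o=ctrl.get_obs();T=pose(o);d=T[:3,:3].T@(np.array([.5346,-.0556,o["tool_pos"][2]])-(T@[.0034,0,0,1])[:3])
print(o["t"],o["tool_pos"].round(4),"F",o["contact_force"].round(1),"M",o["wrist_torque"].round(2),"xang",np.degrees(np.arctan2(T[1,0],T[0,0])).round(2),"toolz",T[:3,2].round(4),"d_tool",d.round(4),"under z",round(o["tool_pos"][2]-.047,4),"joint6",o["q"][5].round(2))
E
python3 st.py
```

```text
8.1 [ 0.5379 -0.0554  0.1652] F [-0.4  0.6 -1.4] M [ 0.02  0.01 -0.05] xang 168.23 toolz [-1.3e-03  7.0e-04 -1.0e+00] d_tool [-0.0002 -0.0009  0.    ] under z 0.1182 joint6 -1.61
```

It's over the cup. I'll come down quickly to just above the rim, then at 10 mm/s.

Request:
jog_arm --steps '[{"delta_rot": [0,0,0],"linear": [0,-0.0007,0.008],"grip": 0.03},{"delta_rot": [0,0,0],"linear": [0,0,0.01],"grip": 0.03},{"delta_rot": [0,0,0],"linear": [0,0,0.008],"grip": 0.03},{"delta_rot": [0,0,0],"linear": [0,0,0.004],"grip": 0.03},{"delta_rot": [0,0,0],"linear": [0,0,0.002],"grip": 0.03},{"delta_rot": [0,0,0],"linear": [0,0,0.001],"grip": 0.03},{"delta_rot": [0,0,0],"linear": [0,0,0],"grip": 0.03},{"delta_rot": [0,0,0],"linear": [0,0,0],"grip": 0.03}]'

```text
t: 8.9
tool_pos: [0.5386, -0.0571, 0.1335]
tool_rot: [0.324, 3.124, -0.0]
contact_force: [-0.4, 1.0, -1.1]
opening: 0.0356
grip_force: 35.4
```

```bash
python3 - <<'E'
exec(open("st.py").read())
o,C,I,D=snap("wrist","w5")
cv2.imwrite("pics/w5c.png",cv2.resize(I[120:330,140:420,::-1],(800,600),interpolation=cv2.INTER_CUBIC))
E
```

```text
8.9 [ 0.5386 -0.0571  0.1335] F [-0.4  1.  -1.1] M [ 0.02 -0.06  0.01] xang 168.17 toolz [ 8.e-04 -2.e-04 -1.e+00] d_tool [ 0.0008  0.0007 -0.    ] under z 0.0865 joint6 -1.61
```

View pics/w5c.png

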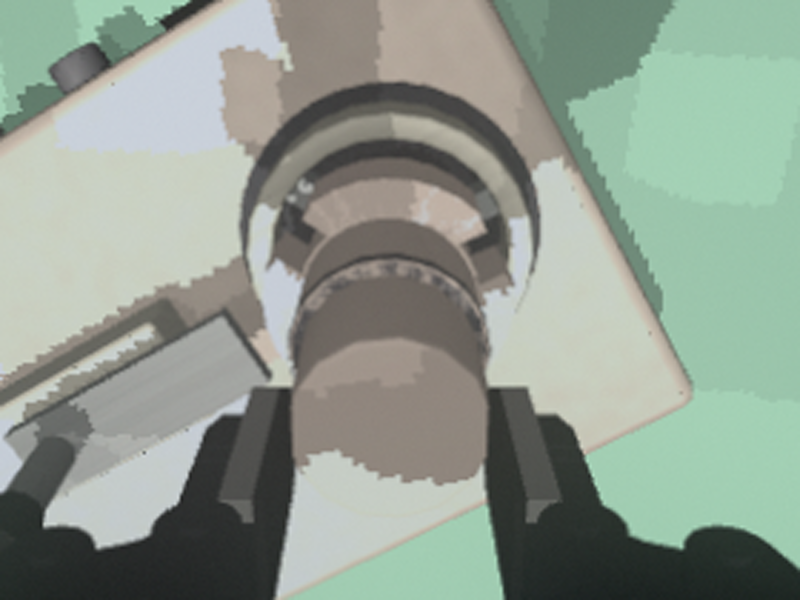

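The foot sits concentric above the bore and the notches face the dogs, at (300,200) and (490,210). I'll descend at 10 mm/s.

Request:
jog_arm --steps '[{"delta_rot": [0,0,0],"linear": [0,0,0.001],"grip": 0.03},{"delta_rot": [0,0,0],"linear": [0,0,0.001],"grip": 0.03},{"delta_rot": [0,0,0],"linear": [0,0,0.001],"grip": 0.03},{"delta_rot": [0,0,0],"linear": [0,0,0.001],"grip": 0.03},{"delta_rot": [0,0,0],"linear": [0,0,0.001],"grip": 0.03},{"delta_rot": [0,0,0],"linear": [0,0,0.001],"grip": 0.03},{"delta_rot": [0,0,0],"linear": [0,0,0.001],"grip": 0.03},{"delta_rot": [0,0,0],"linear": [0,0,0.001],"grip": 0.03},{"delta_rot": [0,0,0],"linear": [0,0,0.001],"grip": 0.03}]'

```text
t: 9.85
tool_pos: [0.5383, -0.057, 0.124]
tool_rot: [0.323, 3.125, 0.0]
contact_force: [0.8, -0.1, -2.1]
opening: 0.0361
grip_force: 35.4
```

```bash
python3 st.py
```

```text
9.85 [ 0.5383 -0.057   0.124 ] F [ 0.8 -0.1 -2.1] M [-0.01 -0.04  0.03] xang 168.18 toolz [ 1.e-04  0.e+00 -1.e+00] d_tool [ 0.0005  0.0006 -0.    ] under z 0.077 joint6 -1.61
```

Request:
jog_arm --steps '[{"delta_rot": [0,0,0],"linear": [0,0.0005,0.001],"grip": 0.03},{"delta_rot": [0,0,0],"linear": [0,0,0.001],"grip": 0.03},{"delta_rot": [0,0,0],"linear": [0,0,0.001],"grip": 0.03}]'

```text
t: 10.15
tool_pos: [0.5384, -0.0565, 0.1209]
tool_rot: [-0.323, -3.125, -0.0]
contact_force: [0.1, -0.5, -2.0]
opening: 0.0357
grip_force: 35.4
```

Request:
jog_arm --steps '[{"delta_rot": [0,0,0],"linear": [0,0,0.001],"grip": 0.03},{"delta_rot": [0,0,0],"linear": [0,0,0.001],"grip": 0.03}]'

```text
t: 10.35
tool_pos: [0.5384, -0.0565, 0.1189]
tool_rot: [0.324, 3.125, -0.0]
contact_force: [-0.8, 0.0, -2.6]
opening: 0.0357
grip_force: 35.4
```

Request:
jog_arm --steps '[{"delta_rot": [0,0,0],"linear": [0,0,0.001],"grip": 0.03}]'

```text
t: 10.45
tool_pos: [0.5383, -0.0565, 0.1179]
tool_rot: [-0.323, -3.125, -0.0]
contact_force: [-1.4, -0.1, -2.2]
opening: 0.0358
grip_force: 35.4
```

Request:
jog_arm --steps '[{"delta_rot": [0,0,0],"linear": [0,0,0.001],"grip": 0.03}]'

```text
t: 10.55
tool_pos: [0.5384, -0.0565, 0.1169]
tool_rot: [0.324, 3.125, -0.0]
contact_force: [-0.2, -0.1, -2.4]
opening: 0.0358
grip_force: 35.4
```

Request:
jog_arm --steps '[{"delta_rot": [0,0,0],"linear": [0,0,0.001],"grip": 0.03}]'

```text
t: 10.65
tool_pos: [0.5384, -0.0565, 0.1159]
tool_rot: [0.324, 3.125, -0.0]
contact_force: [0.6, -0.1, -1.8]
opening: 0.0359
grip_force: 35.4
```

There's no contact below the dog tops, so the notches are passing over them. I'll keep going gently.

Request:
jog_arm --steps '[{"delta_rot": [0,0,0],"linear": [0,0,0.001],"grip": 0.03},{"delta_rot": [0,0,0],"linear": [0,0,0.001],"grip": 0.03},{"delta_rot": [0,0,0],"linear": [0,0,0.001],"grip": 0.03}]'

```text
t: 10.95
tool_pos: [0.5384, -0.0565, 0.1129]
tool_rot: [0.324, 3.125, -0.0]
contact_force: [0.1, 0.0, -1.2]
opening: 0.0361
grip_force: 35.4
```

Request:
jog_arm --steps '[{"delta_rot": [0,0,0],"linear": [0,0,0.001],"grip": 0.03},{"delta_rot": [0,0,0],"linear": [0,0,0.001],"grip": 0.03},{"delta_rot": [0,0,0],"linear": [0,0,0.001],"grip": 0.03}]'

```text
t: 11.25
tool_pos: [0.5383, -0.0565, 0.1099]
tool_rot: [-0.323, -3.125, -0.0]
contact_force: [-0.5, -0.3, -1.8]
opening: 0.0361
grip_force: 35.4
```

Request:
jog_arm --steps '[{"delta_rot": [0,0,0],"linear": [0,0,0.001],"grip": 0.03}]'

```text
t: 11.35
tool_pos: [0.5383, -0.0565, 0.1089]
tool_rot: [-0.323, -3.125, -0.0]
contact_force: [-0.6, 0.6, -2.4]
opening: 0.0355
grip_force: 35.4
```

Request:
jog_arm --steps '[{"delta_rot": [0,0,0],"linear": [0,0,0.0007],"grip": 0.03},{"delta_rot": [0,0,0],"linear": [0,0,0],"grip": 0.03}]'

```text
t: 11.55
tool_pos: [0.5383, -0.0565, 0.1082]
tool_rot: [-0.324, -3.125, -0.0]
contact_force: [-0.0, -0.0, -2.6]
opening: 0.0359
grip_force: 35.4
```

Request:
jog_arm --steps '[{"delta_rot": [0,0,0],"linear": [0,0,0.0007],"grip": 0.03},{"delta_rot": [0,0,0],"linear": [0,0,0],"grip": 0.03}]'

```text
t: 11.75
tool_pos: [0.5386, -0.0566, 0.108]
tool_rot: [0.323, 3.124, -0.0]
contact_force: [-1.1, -0.1, 0.4]
opening: 0.036
grip_force: 35.7
```

The weight has come off at 0.108, so the pot is on the cup floor. I'll release it and rise.

Request:
jog_arm --steps '[{"delta_rot": [0,0,0],"linear": [0,0,0],"grip": 0.042},{"delta_rot": [0,0,0],"linear": [0,0,0],"grip": 0.046},{"delta_rot": [0,0,0],"linear": [0,0,0],"grip": 0.056},{"delta_rot": [0,0,0],"linear": [0,0,0],"grip": 0.062},{"delta_rot": [0,0,0],"linear": [0,0,-0.005],"grip": 0.062},{"delta_rot": [0,0,0],"linear": [0,0,-0.01],"grip": 0.062},{"delta_rot": [0,0,0],"linear": [0,0,-0.015],"grip": 0.062},{"delta_rot": [0,0,0],"linear": [0,0,-0.015],"grip": 0.062}]'

```text
t: 12.55
tool_pos: [0.5387, -0.0566, 0.1545]
tool_rot: [0.323, 3.124, -0.0]
contact_force: [0.6, 0.3, 0.2]
opening: 0.0622
grip_force: 0.0
```

Request:
jog_arm --steps '[{"delta_rot": [0,0,0],"linear": [0,0,-0.02],"grip": 0.062},{"delta_rot": [0,0,0],"linear": [0,0,-0.02],"grip": 0.062},{"delta_rot": [0,0,0],"linear": [0,0,-0.01],"grip": 0.062},{"delta_rot": [0,0,0],"linear": [0,0,0],"grip": 0.062},{"delta_rot": [0,0,0],"linear": [0,0,0],"grip": 0.062}]'

```text
t: 13.05
tool_pos: [0.5382, -0.0565, 0.2025]
tool_rot: [-0.323, -3.125, 0.0]
contact_force: [-1.1, 0.1, -0.5]
opening: 0.062
grip_force: 0.0
```

```bash
python3 - <<'E'
exec(open("st.py").read())
C=cam("top");_,D=ctrl.get_image("top")
for n,CC,DD in(("top",C,D),("wrist",None,None)):
    if CC is None: o,CC,I,DD=snap("wrist","w6")
    P=cloud(CC,DD);Q=P[np.hypot(P[...,0]-.5346,P[...,1]+.0556)<.028]
    for lo,hi in((.13,.17),(.076,.098)):
        q=Q[(Q[:,2]>lo)&(Q[:,2]<hi)];print(n,lo,len(q),np.median(q,0) if len(q) else "")
E
```

```text
13.05 [ 0.5382 -0.0565  0.2025] F [-1.1  0.1 -0.5] M [ 0.01 -0.01  0.01] xang 168.18 toolz [-0. -0. -1.] d_tool [0.0004 0.0001 0.    ] under z 0.1555 joint6 -1.61
top 0.13 81 [ 0.53338971 -0.06429873  0.14420835]
top 0.076 22 [ 0.51595929 -0.06729986  0.08076124]
wrist 0.13 1798 [ 0.53255667 -0.05548197  0.14585785]
wrist 0.076 595 [ 0.51652039 -0.04986958  0.08336762]
```

The cap top is at about 0.145 m, so the pot is fully home and upright. Next I'll turn the gripper to the bolt's axis and go to the knob.

Request:
jog_arm --steps '[{"delta_rot": [0,0,-7.5],"linear": [0,0,0],"grip": 0.062},{"delta_rot": [0,0,-7.5],"linear": [0,0,0],"grip": 0.062},{"delta_rot": [0,0,-7.5],"linear": [0,0,0],"grip": 0.062},{"delta_rot": [0,0,-7.7],"linear": [0,0,0],"grip": 0.062},{"delta_rot": [0,0,0],"linear": [0.001,-0.028,0],"grip": 0.062},{"delta_rot": [0,0,0],"linear": [0.001,-0.028,0],"grip": 0.062},{"delta_rot": [0,0,0],"linear": [0.001,-0.028,0],"grip": 0.062},{"delta_rot": [0,0,0],"linear": [0,-0.026,0],"grip": 0.062},{"delta_rot": [0,0,0],"linear": [0,0,0],"grip": 0.062},{"delta_rot": [0,0,0],"linear": [0,0,0],"grip": 0.062}]'

```text
t: 14.15
tool_pos: [0.5696, -0.1617, 0.2012]
tool_rot: [0.5, -3.099, -0.003]
contact_force: [-0.7, 0.1, -0.5]
opening: 0.0621
grip_force: 0.0
```

```bash
cat > kn.py <<'E'
from h import *
o,C,I,D=snap("wrist","wk%d"%int(ctrl.get_obs()["t"]*100));T=pose(o)
P=cloud(C,D);m=(np.hypot(P[...,0]-.563,P[...,1]+.15)<.03)&(P[...,2]>.131)&(P[...,2]<.14)
k,l,st,ce=cv2.connectedComponentsWithStats(m.astype(np.uint8))
for i in range(1,k):
    if st[i,4]>60:
        X=onplane(C,[ce[i]],.135)[0];print(st[i,4],X,"tool",(T[:3,:3].T@(X-T[:3,3])).round(4),"dist",np.hypot(X[0]-.5346,X[1]+.0556).round(4))
print(o["tool_pos"].round(4),np.degrees(np.arctan2(T[1,0],T[0,0])),o["contact_force"].round(1),o["opening"])
E
python3 kn.py
```

```text
267 [ 0.56934638 -0.16453825  0.135     ] tool [ 0.001  -0.0027  0.0662] dist 0.1143
[ 0.5696 -0.1617  0.2012] -161.67093407220042 [-0.7  0.1 -0.5] 0.0621329915258027
```

Request:
jog_arm --steps '[{"delta_rot": [0,0,0],"linear": [0.001,-0.002,0.015],"grip": 0.062},{"delta_rot": [0,0,0],"linear": [0,0,0.02],"grip": 0.062},{"delta_rot": [0,0,0],"linear": [0,0,0.02],"grip": 0.062},{"delta_rot": [0,0,0],"linear": [0,0,0.02],"grip": 0.062},{"delta_rot": [0,0,0],"linear": [0,0,0.014],"grip": 0.062},{"delta_rot": [0,0,0],"linear": [0,0,0.006],"grip": 0.062},{"delta_rot": [0,0,0],"linear": [0,0,0],"grip": 0.05},{"delta_rot": [0,0,0],"linear": [0,0,0],"grip": 0.04},{"delta_rot": [0,0,0],"linear": [0,0,0],"grip": 0.03},{"delta_rot": [0,0,0],"linear": [0,0,0],"grip": 0.024}]' --newtons 20

```text
t: 15.2
tool_pos: [0.5706, -0.1643, 0.1088]
tool_rot: [-0.501, 3.1, -0.002]
contact_force: [-0.1, 0.4, 1.0]
opening: 0.024
grip_force: 0.0
```

Request:
jog_arm --steps '[{"delta_rot": [0,0,0],"linear": [0,0,0],"grip": 0.02},{"delta_rot": [0,0,0],"linear": [0,0,0],"grip": 0.017},{"delta_rot": [0,0,0],"linear": [0,0,0],"grip": 0.014},{"delta_rot": [0,0,0],"linear": [0,0,0],"grip": 0.008},{"delta_rot": [0,0,0],"linear": [0,0,0],"grip": 0.008}]'

```text
t: 15.7
tool_pos: [0.5698, -0.164, 0.1075]
tool_rot: [0.502, -3.101, -0.0]
contact_force: [0.6, 0.9, -0.4]
opening: 0.008
grip_force: 0.0
```

Request:
jog_arm --steps '[{"delta_rot": [0,0,0],"linear": [0,0,0],"grip": 0.0},{"delta_rot": [0,0,0],"linear": [0,0,0],"grip": 0.0},{"delta_rot": [0,0,0],"linear": [0,0,0],"grip": 0.0}]'

```text
t: 16.0
tool_pos: [0.5699, -0.164, 0.1076]
tool_rot: [0.502, -3.101, -0.0]
contact_force: [-0.5, -0.2, -0.6]
opening: 0.0001
grip_force: 0.0
```

```bash
python3 kn.py; python3 - <<'E'
import cv2,glob
a=cv2.imread(sorted(glob.glob("pics/wk16*.png"))[-1])
cv2.imwrite("pics/v8.png",cv2.resize(a[150:390,130:430],(750,600)))
E
```

```text
[ 0.5699 -0.164   0.1076] -161.6184655701092 [-0.5 -0.2 -0.6] 0.0001405766954553297
```

View pics/v8.png

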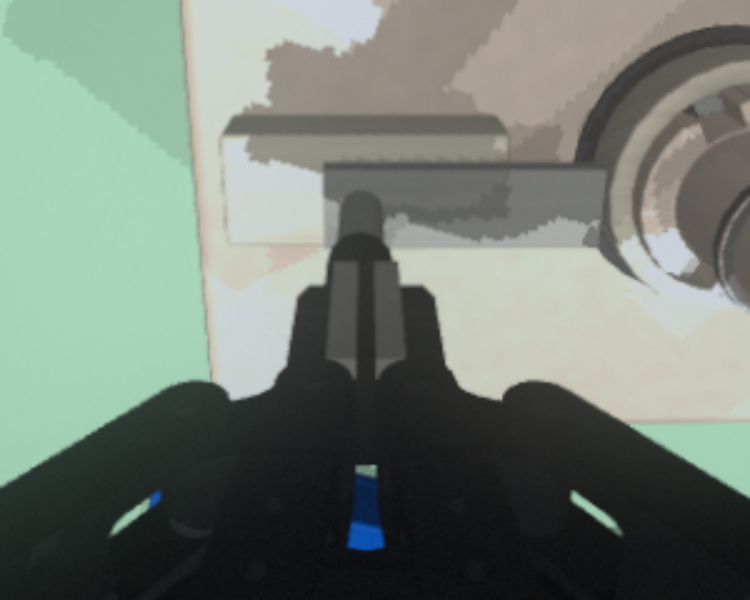

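The fingers have closed to nothing. The knob's post at (360,215) rises to just in front of the pads, whose tips are at (365,262). I need to find the pads against the tool frame using depth.

```bash
python3 - <<'E'
from h import *
import glob
z=np.load(sorted(glob.glob("pics/wk16*.npz"))[-1]);C=list(cam("wrist"));C[2]=z["M"];P=cloud(C,z["D"]);T=pose(ctrl.get_obs())
Q=((P-T[:3,3])@T[:3,:3])
for p in [(0,0,0),(0,0,-.02),(.011,0,0),(.011,0,-.02),(0,0,-.027),(.02,0,-.027)]:
    print(p,proj(C,(T@np.r_[p,1])[:3])[0].round(1))
for r in range(224,304,4): print(r,[ (Q[r,c]*1000).round(0).tolist() for c in (266,275,285)])
E
```

```text
(0, 0, 0) [273.7 243.1]
(0, 0, -0.02) [273.5 258.2]
(0.011, 0, 0) [273.7 227.4]
(0.011, 0, -0.02) [273.5 241.1]
(0, 0, -0.027) [273.4 264.2]
(0.02, 0, -0.027) [273.3 231.5]
224 [[7.0, -5.0, 16.0], [7.0, 1.0, 16.0], [7.0, 8.0, 16.0]]
228 [[4.0, -5.0, 16.0], [5.0, 1.0, 12.0], [3.0, 8.0, 17.0]]
232 [[3.0, -5.0, 12.0], [5.0, 1.0, 5.0], [0.0, 8.0, 17.0]]
236 [[3.0, -5.0, 5.0], [5.0, 1.0, -0.0], [-3.0, 8.0, 17.0]]
240 [[4.0, -5.0, -3.0], [6.0, 1.0, -8.0], [-5.0, 8.0, 16.0]]
244 [[4.0, -5.0, -9.0], [7.0, 1.0, -16.0], [-8.0, 8.0, 16.0]]
248 [[6.0, -4.0, -19.0], [8.0, 1.0, -22.0], [-12.0, 8.0, 17.0]]
252 [[7.0, -4.0, -26.0], [7.0, 1.0, -26.0], [4.0, 7.0, -19.0]]
256 [[12.0, -4.0, -40.0], [12.0, 1.0, -40.0], [12.0, 6.0, -40.0]]
260 [[12.0, -4.0, -44.0], [12.0, 1.0, -45.0], [13.0, 6.0, -45.0]]
264 [[12.0, -3.0, -48.0], [13.0, 1.0, -49.0], [12.0, 6.0, -48.0]]
268 [[12.0, -3.0, -52.0], [13.0, 1.0, -53.0], [12.0, 6.0, -52.0]]
272 [[12.0, -3.0, -55.0], [13.0, 1.0, -57.0], [12.0, 6.0, -56.0]]
276 [[13.0, -3.0, -59.0], [13.0, 1.0, -60.0], [12.0, 5.0, -59.0]]
280 [[12.0, -3.0, -61.0], [13.0, 1.0, -63.0], [12.0, 5.0, -62.0]]
284 [[12.0, -3.0, -65.0], [13.0, 1.0, -67.0], [12.0, 5.0, -65.0]]
288 [[13.0, -3.0, -69.0], [13.0, 1.0, -69.0], [12.0, 5.0, -68.0]]
292 [[12.0, -3.0, -71.0], [13.0, 1.0, -72.0], [12.0, 5.0, -71.0]]
296 [[13.0, -3.0, -75.0], [11.0, 1.0, -72.0], [14.0, 5.0, -76.0]]
300 [[14.0, -2.0, -78.0], [9.0, 1.0, -72.0], [14.0, 5.0, -78.0]]
```

The depth shows that the shut finger tips actually end about 37 mm behind the reported TCP. The knob is on axis and the fingers closed above its cap. I'll open and go about 38 mm deeper, watching the force.

Request:
jog_arm --steps '[{"delta_rot": [0,0,0],"linear": [0,0,-0.003],"grip": 0.03},{"delta_rot": [0,0,0],"linear": [-0.001,0.001,0],"grip": 0.05},{"delta_rot": [0,0,0],"linear": [0,0,0],"grip": 0.05},{"delta_rot": [0,0,0],"linear": [0,0,0],"grip": 0.05},{"delta_rot": [0,0,0],"linear": [0,0,0.005],"grip": 0.05},{"delta_rot": [0,0,0],"linear": [0,0,0.005],"grip": 0.05},{"delta_rot": [0,0,0],"linear": [0,0,0.005],"grip": 0.05},{"delta_rot": [0,0,0],"linear": [0,0,0.005],"grip": 0.05}]'

```text
t: 16.85
tool_pos: [0.5702, -0.1627, 0.0898]
tool_rot: [0.502, -3.101, -0.001]
contact_force: [-0.8, -0.6, -0.3]
opening: 0.0496
grip_force: 0.0
```

Request:
jog_arm --steps '[{"delta_rot": [0,0,0],"linear": [0,0,0.005],"grip": 0.05},{"delta_rot": [0,0,0],"linear": [0,0,0.005],"grip": 0.05},{"delta_rot": [0,0,0],"linear": [0,0,0],"grip": 0.04},{"delta_rot": [0,0,0],"linear": [0,0,0],"grip": 0.03}]'

```text
t: 17.25
tool_pos: [0.5705, -0.1628, 0.0805]
tool_rot: [0.502, -3.101, -0.0]
contact_force: [0.1, 0.6, 0.8]
opening: 0.0303
grip_force: 0.0
```

Request:
jog_arm --steps '[{"delta_rot": [0,0,0],"linear": [0,0,0],"grip": 0.022},{"delta_rot": [0,0,0],"linear": [0,0,0],"grip": 0.018},{"delta_rot": [0,0,0],"linear": [0,0,0],"grip": 0.014},{"delta_rot": [0,0,0],"linear": [0,0,0],"grip": 0.008},{"delta_rot": [0,0,0],"linear": [0,0,0],"grip": 0.006}]' --newtons 20

```text
t: 17.75
tool_pos: [0.5709, -0.1633, 0.0812]
tool_rot: [-0.501, 3.1, -0.002]
contact_force: [0.3, -2.5, 1.3]
opening: 0.0152
grip_force: 19.6
```

The knob is gripped, at an opening of 15 mm. Now I'll slide the bolt along +y.

Request:
jog_arm --steps '[{"delta_rot": [0,0,0],"linear": [0,0.002,0],"grip": 0.006},{"delta_rot": [0,0,0],"linear": [0,0.002,0],"grip": 0.006},{"delta_rot": [0,0,0],"linear": [0,0.002,0],"grip": 0.006},{"delta_rot": [0,0,0],"linear": [0,0.002,0],"grip": 0.006},{"delta_rot": [0,0,0],"linear": [0,0.002,0],"grip": 0.006}]'

```text
t: 18.25
tool_pos: [0.5676, -0.1533, 0.0811]
tool_rot: [-0.502, 3.101, -0.001]
contact_force: [-0.0, -2.7, 4.1]
opening: 0.0151
grip_force: 19.8
```

Request:
jog_arm --steps '[{"delta_rot": [0,0,0],"linear": [0,0.002,0],"grip": 0.006},{"delta_rot": [0,0,0],"linear": [0,0.002,0],"grip": 0.006},{"delta_rot": [0,0,0],"linear": [0,0.002,0],"grip": 0.006},{"delta_rot": [0,0,0],"linear": [0,0.001,0],"grip": 0.006},{"delta_rot": [0,0,0],"linear": [0,0.001,0],"grip": 0.006}]'

```text
t: 18.75
tool_pos: [0.5651, -0.1457, 0.0811]
tool_rot: [-0.502, 3.101, -0.001]
contact_force: [0.2, -3.2, 5.1]
opening: 0.0153
grip_force: 19.9
```

Request:
jog_arm --steps '[{"delta_rot": [0,0,0],"linear": [0,0.001,0],"grip": 0.006}]'

```text
t: 18.85
tool_pos: [0.5648, -0.1449, 0.0812]
tool_rot: [-0.502, 3.1, -0.001]
contact_force: [1.7, -6.1, 4.5]
opening: 0.015
grip_force: 19.8
```

Request:
jog_arm --steps '[{"delta_rot": [0,0,0],"linear": [0,0.0005,0],"grip": 0.006}]'

```text
t: 18.95
tool_pos: [0.5648, -0.145, 0.0811]
tool_rot: [-0.502, 3.1, -0.003]
contact_force: [2.5, -5.9, 4.1]
opening: 0.0149
grip_force: 19.9
```

Request:
jog_arm --steps '[{"delta_rot": [0,0,0],"linear": [0,0.0005,0],"grip": 0.006}]'

```text
t: 19.05
tool_pos: [0.5649, -0.145, 0.0811]
tool_rot: [-0.502, 3.1, -0.005]
contact_force: [2.5, -7.4, 3.2]
opening: 0.0148
grip_force: 19.9
```

```bash
python3 kn.py; python3 - <<'E'
from h import *
C=cam("top");I,D=ctrl.get_image("top")
P=cloud(C,D);q=P[(np.hypot(P[...,0]-.5346,P[...,1]+.0556)<.03)&(P[...,2]>.13)&(P[...,2]<.16)];print(len(q),np.median(q,0) if len(q) else "")
t=ctrl.get_obs()["tool_pos"];print(np.hypot(t[0]-.5346,t[1]+.0556))
E
```

```text
1479 [ 0.55946775 -0.14522272  0.135     ] tool [ 0.0051  0.0013 -0.0539] dist 0.093
[ 0.5649 -0.145   0.0811] -161.61857097399454 [ 2.5 -7.4  3.2] 0.014769994314393546
185 [ 0.53629759 -0.05627207  0.14395558]
0.09434905562457005
```

The knob has stopped and the force is rising, which looks like the end stop. One firmer nudge, then I'll let go and look.

Request:
jog_arm --steps '[{"delta_rot": [0,0,0],"linear": [0,0.001,0],"grip": 0.006},{"delta_rot": [0,0,0],"linear": [0,0.001,0],"grip": 0.006},{"delta_rot": [0,0,0],"linear": [0,0,0],"grip": 0.006}]'

```text
t: 19.45
tool_pos: [0.5649, -0.145, 0.0812]
tool_rot: [-0.501, 3.099, -0.011]
contact_force: [5.0, -11.9, 0.9]
opening: 0.0155
grip_force: 19.9
```

Request:
jog_arm --steps '[{"delta_rot": [0,0,0],"linear": [0,-0.003,0],"grip": 0.022},{"delta_rot": [0,0,0],"linear": [0,0,0],"grip": 0.03},{"delta_rot": [0,0,0],"linear": [0,0,0],"grip": 0.045},{"delta_rot": [0,0,0],"linear": [0,0,-0.01],"grip": 0.05},{"delta_rot": [0,0,0],"linear": [0,0,-0.02],"grip": 0.05},{"delta_rot": [0,0,0],"linear": [0,0,-0.03],"grip": 0.05},{"delta_rot": [0,0,0],"linear": [0,0,-0.04],"grip": 0.05},{"delta_rot": [0,0,0],"linear": [0,0,-0.02],"grip": 0.05},{"delta_rot": [0,0,0],"linear": [0,0,0],"grip": 0.05},{"delta_rot": [0,0,0],"linear": [0,0,0],"grip": 0.05}]'

```text
t: 20.45
tool_pos: [0.5645, -0.1444, 0.2009]
tool_rot: [-0.502, 3.101, -0.0]
contact_force: [0.0, 0.2, -0.4]
opening: 0.0503
grip_force: 0.0
```

```bash
python3 kn.py; python3 - <<'E'
import cv2,glob
from h import *
o,C,I,D=snap("wrist","fin");s=ctrl.get_image("side")[0]
a=cv2.resize(I[40:240,140:400,::-1],(520,400));b=cv2.resize(s[130:230,195:265,::-1],(280,400))
cv2.imwrite("pics/v9.png",np.hstack([a,b]))
P=cloud(C,D);q=P[(np.hypot(P[...,0]-.5346,P[...,1]+.0556)<.03)&(P[...,2]>.135)&(P[...,2]<.16)];print(len(q),np.median(q,0))
E
```

```text
267 [ 0.56290983 -0.14452036  0.135     ] tool [0.0016 0.0004 0.0659] dist 0.0933
[ 0.5645 -0.1444  0.2009] -161.60086164417322 [ 0.   0.2 -0.4] 0.050300422711796536
1767 [ 0.53421867 -0.05852074  0.14590879]
```

View pics/v9.png

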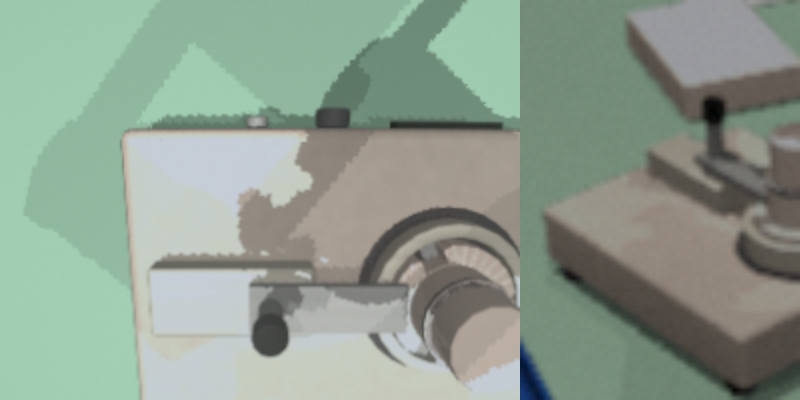

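The tongue at (390,305) lies over the pot's foot. The knob is 93.3 mm from the axis, so the bolt is fully in. The pot is home, with its top at 0.145 m, and the gripper is clear.

```bash
python3 -c "
from station import ctrl
print(ctrl.finish_job())"
```

```text
the job is handed in; nothing more can be done
None
```

The job is handed in: the notched pot is fully home and upright in the drive cup, the bolt is all the way in over its foot, and the gripper is clear (about 20.5 s used). I lined the pot up with the dogs by camera, so it dropped home without the turning search.

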